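# Size the middle curling form in the bench caliper

### The job

Stand the middle-thickness wooden curling form upright on the caliper's bed, midway across the width of its two jaws, and let go of it. Then slide the caliper's jaw shut until the form is nipped firmly between both jaws (about 10 N, and never more than 25 N, so as not to crush it), and leave it nipped there. The other two forms, the spray can, the jar and the brush stay where they are.

Things in the scene. Friction and masses are not known exactly. Their poses are not given: they have to be found in the camera images.
- form_mid: the form wanted: a plain turned beech cylinder, 38 mm thick, 80 mm tall, standing upright, about 65 g; origin at the centre of its underside, z up along it. The middle one in thickness of the three
- form_thin: look-alike beech cylinder, 28 mm thick, 80 mm tall, standing; origin at the centre of its underside
- form_thick: look-alike beech cylinder, 48 mm thick, 80 mm tall, standing; origin at the centre of its underside
- stand: fixed round black heat mat, 250 mm across, 6 mm high, on which the three forms stand about 130 mm apart, in any order; origin at the centre of its underside
- gauge: bench caliper fixed to the counter: an aluminium bed 250 x 90 mm, 15 mm high, long along its own x (from x -130 to +120 mm); origin on the counter under the bed. The jaw slides along its +x to close. The fixed jaw is a steel upright 18 mm thick, 60 mm wide in y, 50 mm high above the bed, at its +x end
- anvil (a point): the foot of the fixed jaw's gripping face: on the bed's top (15 mm above the counter), in the middle of its width; 70 mm along the gauge's x. Axes as the gauge's; the face looks to -x
- pad: the sliding jaw's gripping face, a sprung black rubber pad 50 mm wide, 44 mm high, in a steel upright 60 mm wide, 50 mm high; it looks to +x of the gauge, towards the fixed jaw. Origin in the face, at the height of the bed's top, in the middle of its width; axes as the gauge's. It yields at about 8 N per mm and is hard against its stop after 2.5 mm
- jaw (a joint): travel of the sliding jaw in m: 0 is wide open (90 mm between the faces), each mm closes the gap by 1 mm, 0.085 is its end. It rubs with about 4 N and stays where it is left
- knob_top (a point): centre of the top of the sliding jaw's black upright thumb knob, a 20 mm thick round post that stands 55 mm clear above the carriage; its top is 90 mm above the counter. The knob stands 65 mm behind (-x of the gauge) the pad's face, 47 mm behind the steel upright's back: pinch it across the slide (along the gauge's y)
- spray_can: bystander: standing can, 54 mm thick, 150 mm tall; origin at the centre of its underside
- jar: bystander: amber jar with lid, 68 mm thick, 75 mm tall; origin at the centre of its underside
- brush: bystander: brush 190 mm long lying on the counter; origin under its middle

How it is judged:
By the outcome, as a careful person would: the job done as asked, in the order asked, and still so for the second after the job is handed in, with the robot touching nothing.
It also fails if it takes over 51 s, if anything falls off the work surface, if the arm or the gripper's body presses on something with over 40 N, if the wrist force passes 120 N, or if a joint passes its speed limit or range.

### The arm

A 7-joint arm with a two-finger parallel gripper is mounted at the origin on the work surface. World frame = base frame: x ahead of the robot, y to its left, z up, the work surface at z = 0. Lengths are in mm, angles in degrees, forces in N, time in s.
With the tool pointing down it reaches from about 350 to 775 mm from the base axis. Payload 3.1 kg.
Tool frame: the origin (TCP) lies at the very end of the fingers, on their centre line; the grasp point (between the pads) lies 19 mm behind it; z points along the fingers, y is the line along which they close (so a half turn about z gives the same grasp; the last joint's range is limited). The gripper opens to 85 mm and grips with 20 to 120 N. Pads are 22 mm wide; open, the fingers measure 114 mm over their backs; the gripper's body (76 mm by 85 mm) begins 54 mm behind the grasp point. The pads swing forward as they close: fully open they stand 13 mm farther back than shut.
Start: joints at [-2.389, 17.813, 0.802, 86.603, -0.252, 75.585, -1.558], TCP at [550.016, 0.032, 231.304] pointing down, gripper open.
Joint ranges: [-154.91, 154.91], [-16.99, 109.72], [-72.82, 74.43], [7.12, 147.25], [-82.49, 262.49], [11.32, 116.49], [-174.64, 174.64]. Speed limits (degrees/s): [159.86, 159.86, 180, 180, 180, 180, 180].

### API

Orientations are given as a 3x3 rotation matrix whose columns are the frame's x, y, z axes.
In Python, from rig import manip, eyes, workorder gives the robot as it stands. The module is installed in compiled form; this text tells all that it offers.
- The arm moves only by the tool play_rows, never from a script. Its argument "series" is a list of rows, each a list of 3 entries, a list of its own where there are three numbers: the shift along the tool's x, y, z in mm, then the turn, a rotation vector about the tool's x, y, z in rad, then the closure, from 0 (fully open) to 1 (shut). A call has 1 to 5 rows; each row is the pose to reach, as a shift and turn from the pose commanded when the call began, along the tool's axes at that moment; what a row does not reach only later rows make up. A row lasts 1/10 s, in which the tool goes at most 50 mm and 8.59 degrees, less where a joint would pass 70% of its speed; a pose out of reach is approached as far as the arm can. A call with a gripper value outside its range is refused whole. The fingers move at their own pace and stop on an object; "squeeze" is the grip in N (left out, the last holds). Time passes only in rows, so rows that repeat a pose let the fingers close. It gives the time, the measured TCP pose, the force, the opening and the grip force at its end, in the units of the state.
- manip.get_state(): the state, without advancing time (a new reading comes with each control period).
- eyes.snapshot(name): name is "scene" or "side" or "wrist"; returns a dict with "color" (384x512x3 uint8, red, green, blue), "K" (3x3 intrinsics, pixels), "extrinsics" (4x4, takes a point from world to camera coordinates). Camera axes: x right, y up, looking along -z (the intrinsics and any distortion apply to the point x, -y, -z); pixel columns grow to the right and rows downward; lengths in mm; the calibration is good to about 2 mm. A picture is of the moment at which its call begins. There is no depth.
- workorder.hand_in(): hands the job in; it is judged then, once.
The state is a dict: "time": time; "joints": joint angles; "qvel": joint speeds; "joint_efforts": joint torques, N m; "tool_pos": TCP position; "tool_rot": TCP orientation; "wrist_force": force on the tool from outside, world axes, zero at the start; "torque": the same for the moment, N m; "finger_gap": opening from 0.0 (shut) to 1.0 (fully open); "gripper_force": force on a finger pad.
Only numpy, scipy, OpenCV 4.12 (cv2) and the standard library are available. Lean on these libraries where they do the work, as an engineer would, in place of code of your own. Each camera call takes 0.05 s, during which the arm holds its last target. There are 200 camera calls.

## Working session

There is one attempt and no reset: what is moved stays moved. The work goes in short steps, Python scripts to look and compute and a tool call to move; the robot and the scene stay as the last step left them, time stands still between calls to the robot, and variables do not carry over. Pictures are saved under pics/ and viewed, at most 10 in all, crops included, and the job is handed in when it is done.

Besides the shell and the picture viewer there is one more tool, called after "Emit:" as name(argument=value, ...) on one line, values as JSON. play_rows: Moves the arm, as the interface text tells. Its arguments: {"type":"object","properties":{"series":{"type":"array"},"squeeze":{"type":"number"}},"required":["series"]}

```bash
mkdir -p pics; cat > h.py <<'E'
import numpy as np, cv2
from rig import manip, eyes, workorder
def snap(n):
    s=eyes.snapshot(n); return s['color'],np.array(s['K']),np.array(s['extrinsics'])
def ray(K,E,u,v,z):
    d=np.linalg.inv(K)@[u,v,1]; d=np.array([d[0],-d[1],-d[2]])
    R=E[:3,:3];c=-R.T@E[:3,3];d=R.T@d
    return c+d*(z-c[2])/d[2]
def proj(K,E,p):
    q=E[:3,:3]@np.array(p)+E[:3,3]; q=K@[q[0],-q[1],-q[2]]; return q[:2]/q[2]
E
python3 - <<'E'
from h import *
a,K,E=snap('scene');b,K2,E2=snap('side')
cv2.imwrite('pics/a.png',cv2.resize(a,(800,600))[:,:,::-1]);cv2.imwrite('pics/b.png',cv2.resize(b,(800,600))[:,:,::-1])
for k,e in((K,E),(K2,E2)): print(k,-e[:3,:3].T@e[:3,3])
s=manip.get_state();print(s)
E
```

```text
[[439.08458358   0.         261.39612382]
 [  0.         439.08458358 192.07627152]
 [  0.           0.           1.        ]] [1414.69541396 -489.75925347  733.8533732 ]
[[391.33504472   0.         254.51227015]
 [  0.         391.33504472 191.63384658]
 [  0.           0.           1.        ]] [382.3653098  727.720881   669.38439246]
{'time': 0.1, 'joints': array([-2.39160075, 17.85509115,  0.80126686, 86.68065237, -0.25076602,
       75.58407138, -1.55878111]), 'qvel': array([-0.03107851, -0.05397146, -0.03716456, -0.07299962,  0.02894043,
       -0.01239507, -0.00764884]), 'joint_efforts': array([ 1.58822681e-03, -3.80853546e+01,  1.46967340e-01, -2.31242698e+01,
        1.21570277e-02,  8.10778613e-03,  3.56746978e-05]), 'tool_pos': array([5.49366361e+02, 3.31330862e-02, 2.30351922e+02]), 'tool_rot': array([[-1.25895489e-04,  9.99997874e-01, -2.05807593e-03],
       [ 9.99999986e-01,  1.25674727e-04, -1.07395548e-04],
       [-1.07136671e-04, -2.05808942e-03, -9.99997876e-01]]), 'wrist_force': array([-0.23006308, -0.35147563,  0.03256057]), 'torque': array([ 0.04729031, -0.01070892, -0.02446601]), 'gripper_force': 0.0, 'finger_gap': 1.0016495087569042}
```

View pics/a.png

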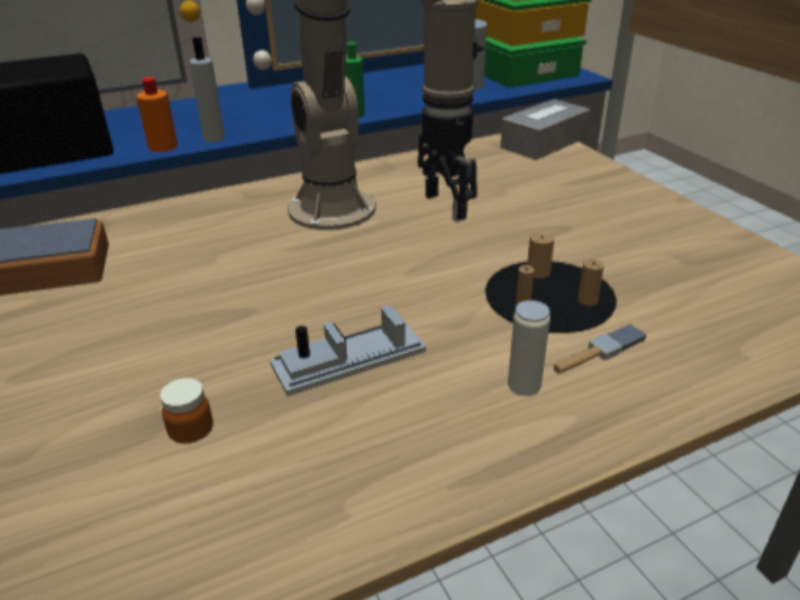

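View pics/b.png

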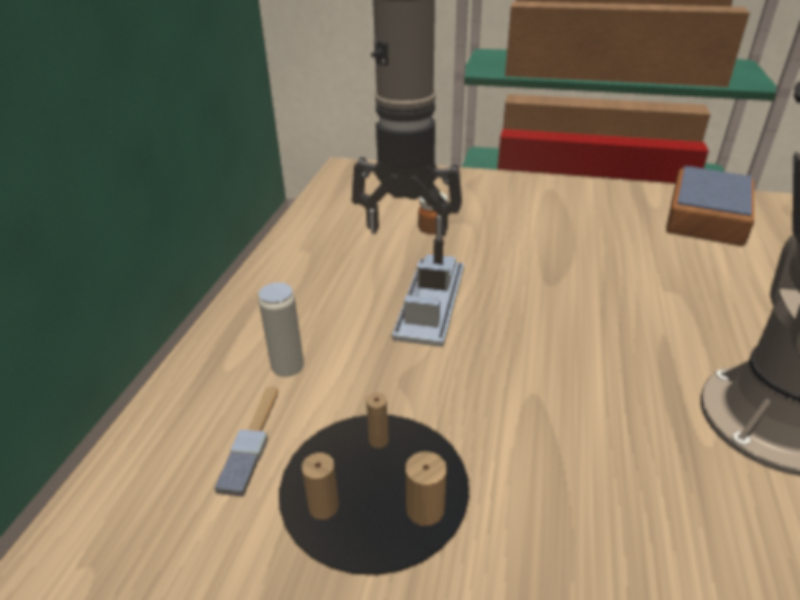

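The scene view shows the three forms on the mat: thin at (525,285), thick at (540,255) and mid at (591,283). In the side view mid is at (320,487), the knob at (438,245), and the gauge spans (420,340) to (440,260). Next I'll look at close crops of the gauge and mid.

```bash
python3 - <<'E'
from h import *
a,K,E=snap('scene');b,K2,E2=snap('side')
f=lambda im,x,y,w,h,s:cv2.resize(im[y:y+h,x:x+w],None,fx=s,fy=s,interpolation=cv2.INTER_CUBIC)
g=f(a,165,190,115,65,6.9)[:,:,::-1]; g=cv2.resize(g,(798,451))  # scale 6.94
cv2.imwrite('pics/c.png',g)
cv2.imwrite('pics/d.png',f(b,245,140,60,84,7)[:,:,::-1])
# mid form masks
for n,im,k,e,(x0,y0,x1,y1) in(('scene',a,K,E,(366,158,394,204)),('side',b,K2,E2,(188,284,222,336))):
    hsv=cv2.cvtColor(im,cv2.COLOR_RGB2HSV)[y0:y1,x0:x1]
    m=((hsv[...,2]>65)&(hsv[...,1]>70)).astype('uint8')
    for r in m[::2]: print(''.join('.#'[i] for i in r))
    mm=cv2.connectedComponentsWithStats(m)[2][1:]; print(n,mm)
for n,k,e,u,v in(('scene',K,E,592,265),('side',K2,E2,318.5,464.5)): print(n,ray(k,e,u*.64,v*.64,86))
for n,k,e,u,v in(('scene',K,E,301.5,329),('side',K2,E2,438.5,240)): print('knob',n,ray(k,e,u*.64,v*.64,90))
E
```

```text
############################
############################
############################
############################
############################
############################
...#########################
........####################
........####################
........########.###########
.......#####################
.......###########....######
.......###########......####
......#########.#........###
......###########..........#
......########.##..........#
.....###########............
......##########............
..........###...............
............................
...........................#
..........................##
........................####
scene [[  0   0  28  37 711]
 [ 23  39   5   7  18]]
######............................
####..............................
###...............................
#..........###########............
........#################.........
......####################........
.....#####################........
.....######################.......
.....#####################........
.....######################.......
.....######################.......
......#####################.......
......#####################.......
.......#####################......
.......#####################......
.......#####################......
........####################......
........####################......
........####################......
.........####################.....
.........###################......
.........###################......
..........#################.......
............#############.........
...............######.............
..................................
side [[  0   0   6   7  24]
 [  5   5  24  44 830]]
scene [595.39060154 282.38457906  86.        ]
side [593.78529701 289.3648566   86.        ]
knob scene [ 547.50903014 -257.60639158   90.        ]
knob side [ 547.55176241 -252.44453896   90.        ]
```

View pics/c.png

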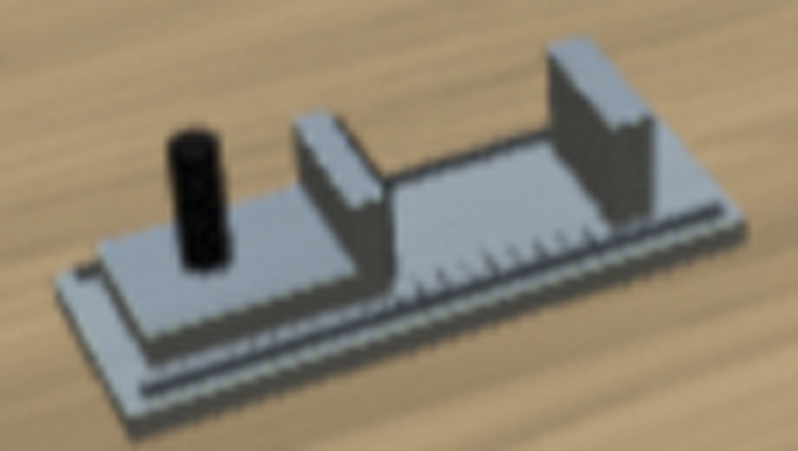

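View pics/d.png

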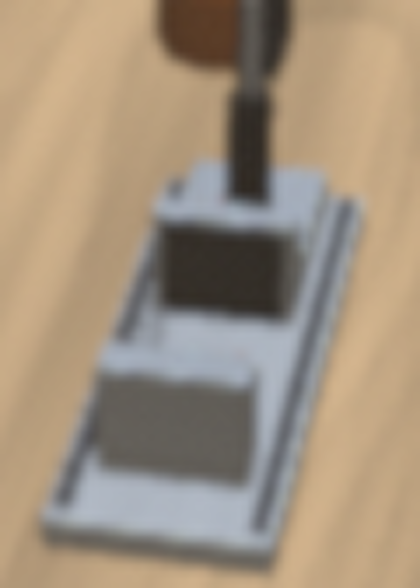

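The crops show the bed's top corners in c at (57,285), (130,418) and (745,227), and in d at (42,523), (275,548) and (358,203). In c the fixed jaw's gripping top edge runs (548,48)-(618,128) and the knob top is at (193,140). In d a finger hides the knob top.

```bash
python3 - <<'E'
from h import *
a,K,E=snap('scene');b,K2,E2=snap('side')
C=lambda u,v,z:ray(K,E,165+u/6.94-.5,190+v/6.94-.5,z)
D=lambda u,v,z:ray(K2,E2,245+u/7-.5,140+v/7-.5,z)
P=dict(cBL=C(57,285,15),cFL=C(130,418,15),cFR=C(745,227,15),dBR=D(275,548,15),dFR=D(42,523,15),dBL=D(358,203,15),
 fj1=C(548,48,65),fj2=C(618,128,65),pj1=C(330,113,65),pj2=C(388,185,65),knob=C(193,140,90),dfj1=D(100,345,65),dfj2=D(255,375,65))
for k,v in P.items(): print(k,v.round(1))
x=P['cFR']-P['cFL']; print('yaw',np.degrees(np.arctan2(x[1],x[0])),np.linalg.norm(x))
x=P['dBR']-P['dBL']; print('yaw',np.degrees(np.arctan2(x[1],x[0])),np.linalg.norm(x))
E
```

```text
cBL [ 506.6 -306.6   15. ]
cFL [ 591.4 -305.4   15. ]
cFR [592.5 -60.   15. ]
dBR [501.6 -55.1  15. ]
dFR [590.2 -51.   15. ]
dBL [ 507.  -298.9   15. ]
fj1 [ 514.4 -105.8   65. ]
fj2 [ 574.6 -104.4   65. ]
pj1 [ 516.4 -197.    65. ]
pj2 [ 568.4 -194.4   65. ]
knob [ 543.2 -257.8   90. ]
dfj1 [ 578.5 -100.4   65. ]
dfj2 [517.3 -93.6  65. ]
yaw 89.73853624796726 245.45141372193905
yaw 91.27704158734362 243.85181070782397
```

Emit:
play_rows(series=[[[40,6,0],[0,0,0],0],[[80,12,0],[0,0,0],0],[[120,18,0],[0,0,0],0],[[160,24,0],[0,0,0],0],[[200,30,0],[0,0,0],0]])

```text
time: 0.8
tool_pos: [580.1, 201.5, 231.3]
tool_rot: [[0.0, 1.0, 0.0], [1.0, -0.0, -0.0], [-0.0, 0.0, -1.0]]
wrist_force: [0.7, 0.4, -1.2]
finger_gap: 0.997
gripper_force: 0.0
```

Emit:
play_rows(series=[[[40,8,0],[0,0,0],0],[[70,14,0],[0,0,0],0],[[84,14,0],[0,0,0],0],[[84,14,0],[0,0,0],0],[[84,14,0],[0,0,0],0]])

```text
time: 1.3
tool_pos: [594.3, 282.0, 231.2]
tool_rot: [[0.002, 1.0, 0.0], [1.0, -0.002, -0.002], [-0.002, 0.0, -1.0]]
wrist_force: [-1.0, -0.4, -0.4]
finger_gap: 0.999
gripper_force: 0.0
```

```bash
python3 - <<'E'
from h import *
s=manip.get_state();print(s['time'],s['tool_pos'],s['tool_rot'].round(4))
a,K,E=snap('wrist');print(K,(-E[:3,:3].T@E[:3,3]).round(1),E[:3,:3].round(3))
cv2.imwrite('pics/e.png',a[:,:,::-1])
print('expected mid top px',proj(K,E,[594,286,86]),'edges',proj(K,E,[613,286,86]),proj(K,E,[594,305,86]))
E
```

```text
1.3 [594.27909049 281.95099105 231.17624377] [[ 0.0015  1.      0.    ]
 [ 1.     -0.0015 -0.0024]
 [-0.0024  0.     -1.    ]]
[[327.32861861   0.         256.10600393]
 [  0.         327.32861861 187.66019431]
 [  0.           0.           1.        ]] [594.5 356.2 372.3] [[ 1.    -0.001  0.001]
 [ 0.001  0.957 -0.291]
 [-0.     0.291  0.957]]
expected mid top px [255.43281072 169.71787164] edges [276.5644905  169.69574047] [255.39965028 148.76988077]
```

View pics/e.png

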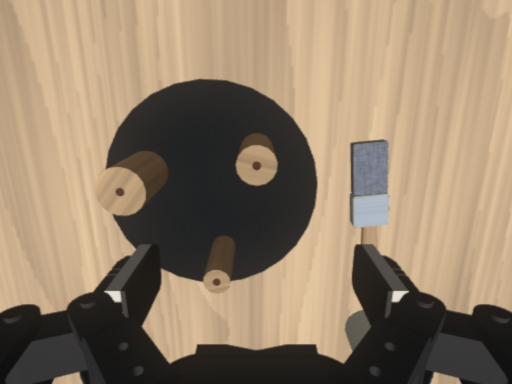

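The wrist view shows mid's top centre at (257,166), about 41 px across, which matches 38 mm. That puts it near (595.3, 289.5). The thick form is to the left and the thin one below it, both clear of the fingers.

Emit:
play_rows(series=[[[7,1,40],[0,0,0],0],[[7,1,80],[0,0,0],0],[[7,1,110],[0,0,0],0],[[7,1,130],[0,0,0],0],[[7,1,150],[0,0,0],0]])

```text
time: 1.85
tool_pos: [595.5, 287.4, 80.5]
tool_rot: [[0.004, 1.0, 0.0], [1.0, -0.004, -0.002], [-0.002, 0.0, -1.0]]
wrist_force: [0.4, 0.4, 0.7]
finger_gap: 1.002
gripper_force: 0.0
```

Emit:
play_rows(series=[[[0,0,20],[0,0,0],0],[[0,0,35],[0,0,0],0],[[0,0,44],[0,0,0],0],[[0,0,44],[0,0,0],0],[[0,0,44],[0,0,0],0.2]])

```text
time: 2.35
tool_pos: [595.7, 290.9, 38.1]
tool_rot: [[0.0, 1.0, 0.001], [1.0, -0.0, 0.0], [0.0, 0.001, -1.0]]
wrist_force: [1.3, 0.2, 0.1]
finger_gap: 0.858
gripper_force: 0.0
```

Emit:
play_rows(series=[[[0,0,0],[0,0,0],0.4],[[0,0,0],[0,0,0],0.5],[[0,0,0],[0,0,0],0.7],[[0,0,0],[0,0,0],0.8],[[0,0,0],[0,0,0],0.8]], squeeze=25)

```text
time: 2.85
tool_pos: [595.5, 291.4, 38.3]
tool_rot: [[-0.0, 1.0, 0.001], [1.0, 0.0, 0.001], [0.001, 0.001, -1.0]]
wrist_force: [-0.8, -1.0, 5.2]
finger_gap: 0.44
gripper_force: 25.4
```

Emit:
play_rows(series=[[[0,0,0],[0,0,0],0.8],[[0,0,0],[0,0,0],0.8],[[0,0,0],[0,0,0],0.8]])

```text
time: 3.15
tool_pos: [595.5, 291.5, 38.3]
tool_rot: [[-0.0, 1.0, 0.001], [1.0, 0.0, 0.001], [0.001, 0.001, -1.0]]
wrist_force: [-1.2, 0.1, 5.7]
finger_gap: 0.437
gripper_force: 25.4
```

Emit:
play_rows(series=[[[0,0,-8],[0,0,0],0.8],[[0,0,-30],[0,0,0],0.8],[[0,0,-70],[0,0,0],0.8],[[0,0,-110],[0,0,0],0.8],[[0,0,-130],[0,0,0],0.8]])

```text
time: 3.65
tool_pos: [596.5, 291.8, 171.4]
tool_rot: [[0.0, 1.0, 0.005], [1.0, -0.0, 0.003], [0.003, 0.005, -1.0]]
wrist_force: [1.0, 0.4, -0.7]
finger_gap: 0.434
gripper_force: 25.2
```

Emit:
play_rows(series=[[[-15,0,0],[0,0,0],0.8],[[-45,-5,0],[0,0,0],0.8],[[-80,-10,0],[0,0,0],0.8],[[-120,-15,0],[0,0,0],0.8],[[-160,-20,0],[0,0,0],0.8]])

```text
time: 4.15
tool_pos: [573.1, 127.9, 165.0]
tool_rot: [[0.0, 1.0, -0.004], [1.0, -0.0, -0.002], [-0.002, -0.004, -1.0]]
wrist_force: [0.6, -1.4, -1.3]
finger_gap: 0.439
gripper_force: 25.3
```

Emit:
play_rows(series=[[[-40,-5,0],[0,0,0],0.8],[[-80,-10,0],[0,0,0],0.8],[[-120,-15,0],[0,0,0],0.8],[[-160,-20,0],[0,0,0],0.8],[[-190,-24,0],[0,0,0],0.8]])

```text
time: 4.65
tool_pos: [548.3, -63.9, 165.3]
tool_rot: [[0.004, 1.0, -0.004], [1.0, -0.004, -0.002], [-0.002, -0.004, -1.0]]
wrist_force: [1.0, 0.7, -0.7]
finger_gap: 0.437
gripper_force: 25.3
```

Emit:
play_rows(series=[[[-30,-2,0],[0,0,0],0.8],[[-50,-4,0],[0,0,0],0.8],[[-66,-4,0],[0,0,0],0.8],[[-66,-4,0],[0,0,0],0.8],[[-66,-4,0],[0,0,0],0.8]])

```text
time: 5.15
tool_pos: [545.7, -124.9, 165.9]
tool_rot: [[0.001, 1.0, -0.003], [1.0, -0.001, 0.001], [0.001, -0.003, -1.0]]
wrist_force: [0.2, 1.5, -0.0]
finger_gap: 0.44
gripper_force: 25.3
```

```bash
python3 - <<'E'
from h import *
s=manip.get_state();print(s['time'],s['tool_pos'],s['finger_gap'],s['wrist_force'])
a,K,E=snap('wrist')
b,K2,E2=snap('side')
cv2.imwrite('pics/f.png',np.hstack([a[:,100:420],b[50:,120:370][:, :].copy() if 0 else cv2.resize(b[80:272,200:360],(320,384))])[:,:,::-1])
for p in([547,-104,15],[547,-104,65],[517,-104,65],[577,-104,65],[547,-126,20]): print(p,proj(K,E,p).round(1),((proj(K2,E2,p)-[200,80])*2+[320,0]).round(1))
E
```

```text
5.15 [ 545.68763142 -124.90952267  165.87957785] 0.4396083154360898 [ 0.22247889  1.49257417 -0.02196676]
[547, -104, 15] [257.7 150.5] [461.  248.7]
[547, -104, 65] [257.8 162.4] [461.2 218.9]
[517, -104, 65] [218.1 162.4] [483.5 221.7]
[577, -104, 65] [297.6 162.4] [439.2 216.2]
[547, -126, 20] [257.7 175.6] [464.2 236.4]
```

View pics/f.png

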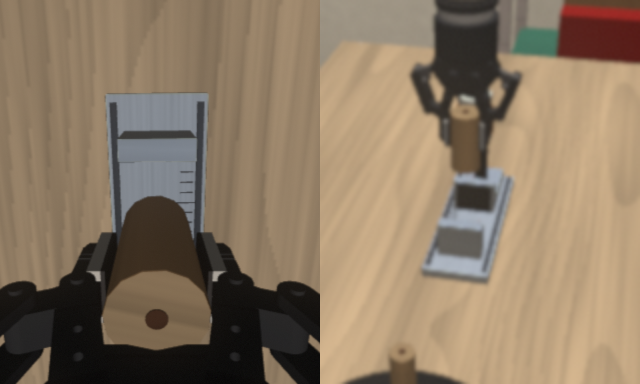

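The wrist view shows the fixed jaw's top edge at full px 218..297, row 162. That is where I predicted it: centre x=547, face at y=-104. The form is held upright, about 0.5 mm off in x, so I'll lower it.

Emit:
play_rows(series=[[[-2,1,0],[0,0,0],0.8],[[-2,1,35],[0,0,0],0.8],[[-2,1,70],[0,0,0],0.8],[[-2,1,95],[0,0,0],0.8],[[-2,1,105],[0,0,0],0.8]])

```text
time: 5.75
tool_pos: [545.9, -125.6, 59.4]
tool_rot: [[-0.002, 1.0, -0.005], [1.0, 0.002, 0.001], [0.001, -0.005, -1.0]]
wrist_force: [-0.1, 0.3, -0.5]
finger_gap: 0.438
gripper_force: 25.3
```

Emit:
play_rows(series=[[[0,0,5],[0,0,0],0.8],[[0,0,9],[0,0,0],0.8],[[0,0,12],[0,0,0],0.8],[[0,0,12],[0,0,0],0.8],[[0,0,12],[0,0,0],0.8]])

```text
time: 6.25
tool_pos: [548.7, -127.1, 51.1]
tool_rot: [[-0.0, 1.0, 0.002], [1.0, 0.0, -0.0], [-0.0, 0.002, -1.0]]
wrist_force: [-0.0, 0.1, -0.9]
finger_gap: 0.437
gripper_force: 25.3
```

Emit:
play_rows(series=[[[0,0,1],[0,0,0],0.8],[[0,0,2],[0,0,0],0.8],[[0,0,2],[0,0,0],0.8],[[0,0,2],[0,0,0],0.8]])

```text
time: 6.65
tool_pos: [548.0, -127.0, 48.3]
tool_rot: [[-0.0, 1.0, 0.0], [1.0, 0.0, -0.0], [-0.0, 0.0, -1.0]]
wrist_force: [-0.5, 0.4, -1.5]
finger_gap: 0.44
gripper_force: 25.3
```

Emit:
play_rows(series=[[[0,-0.5,0.5],[0,0,0],0.8],[[0,-0.5,1],[0,0,0],0.8],[[0,-0.5,1],[0,0,0],0.8],[[0,-0.5,1],[0,0,0],0.8]])

```text
time: 7.05
tool_pos: [547.5, -127.0, 47.4]
tool_rot: [[-0.0, 1.0, -0.0], [1.0, 0.0, -0.0], [-0.0, -0.0, -1.0]]
wrist_force: [-0.5, 0.0, -0.1]
finger_gap: 0.439
gripper_force: 25.4
```

Emit:
play_rows(series=[[[0,0,0.5],[0,0,0],0.8],[[0,0,1],[0,0,0],0.8],[[0,0,1],[0,0,0],0.8],[[0,0,1],[0,0,0],0.8]])

```text
time: 7.45
tool_pos: [547.5, -127.1, 47.3]
tool_rot: [[0.0, 1.0, 0.0], [1.0, -0.0, -0.0], [-0.0, 0.0, -1.0]]
wrist_force: [-2.2, 0.3, 6.3]
finger_gap: 0.437
gripper_force: 25.9
```

Emit:
play_rows(series=[[[0,0,0],[0,0,0],0.5],[[0,0,0],[0,0,0],0.4],[[0,0,0],[0,0,0],0.25],[[0,0,0],[0,0,0],0.2],[[0,0,0],[0,0,0],0.2]])

```text
time: 7.95
tool_pos: [547.5, -126.9, 46.1]
tool_rot: [[-0.0, 1.0, -0.0], [1.0, 0.0, 0.0], [0.0, -0.0, -1.0]]
wrist_force: [-0.2, 1.1, -0.7]
finger_gap: 0.803
gripper_force: 0.0
```

Emit:
play_rows(series=[[[0,0,-5],[0,0,0],0.2],[[0,0,-20],[0,0,0],0.2],[[0,0,-45],[0,0,0],0.2],[[0,0,-80],[0,0,0],0.2],[[0,0,-110],[0,0,0],0.2]])

```text
time: 8.45
tool_pos: [547.7, -127.0, 158.2]
tool_rot: [[-0.0, 1.0, 0.001], [1.0, 0.0, -0.0], [-0.0, 0.001, -1.0]]
wrist_force: [0.5, -0.3, -0.0]
finger_gap: 0.802
gripper_force: 0.0
```

Emit:
play_rows(series=[[[-35,0,0],[0,0,0],0.2],[[-75,0,0],[0,0,0],0.2],[[-110,0,0],[0,0,0],0.2],[[-131,0,0],[0,0,0],0.2],[[-131,0,0],[0,0,0],0.2]])

```text
time: 8.95
tool_pos: [546.0, -263.7, 156.6]
tool_rot: [[0.008, 1.0, -0.001], [1.0, -0.008, -0.004], [-0.004, -0.0, -1.0]]
wrist_force: [0.3, -0.1, -0.1]
finger_gap: 0.8
gripper_force: 0.0
```

```bash
python3 - <<'E'
from h import *
a,K,E=snap('wrist')
s=manip.get_state();print(s['time'],s['tool_pos'])
b,K2,E2=snap('scene')
cv2.imwrite('pics/g.png',np.hstack([a,cv2.resize(b[176:256,165:285],None,fx=2.2,fy=2.2)[:176] if 0 else np.pad(cv2.resize(b[160:260,160:280],(288,240)),((0,144),(0,0),(0,0)))])[:,:,::-1])
for p in([547,-259,90],[557,-259,90],[537,-259,90],[547,-127,95],[547,-104,65],[547,-194,65],[517,-194,65]): print(p,proj(K,E,p).round(1),((proj(K2,E2,p)-160)*2.4+[512,0]).round(1))
E
```

```text
9.0 [ 546.82372343 -260.11869903  156.44362646]
[547, -259, 90] [257.2 196.7] [589.7 121.4]
[557, -259, 90] [272.2 196.6] [592.8 126.6]
[537, -259, 90] [242.3 196.8] [586.5 116.4]
[547, -127, 95] [255.8 -33.8] [706.   84.7]
[547, -104, 65] [255.6 -60.2] [726.  101.9]
[547, -194, 65] [256.6  94.9] [649.8 123.9]
[517, -194, 65] [212.7  95.2] [639.7 109.4]
```

View pics/g.png

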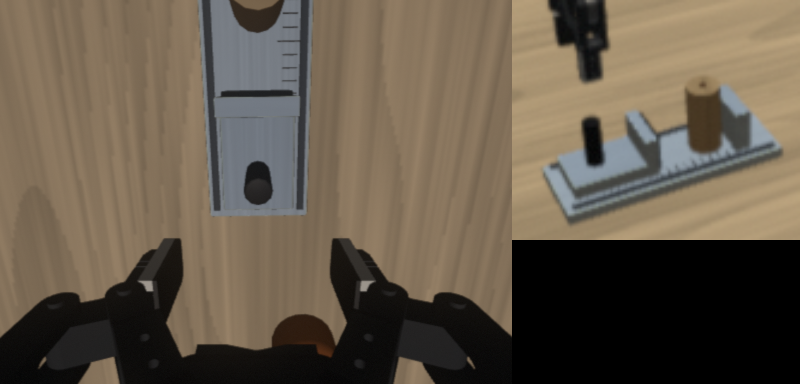

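The wrist view shows the knob top at (258,191), about (547.5, -255.5). The form stands upright and centred between the jaws. I'll pinch the knob.

Emit:
play_rows(series=[[[2,0,0],[0,0,0],0.2],[[4,0,35],[0,0,0],0.2],[[4,0,70],[0,0,0],0.2],[[4,0,90],[0,0,0],0.2],[[4,0,98],[0,0,0],0.3]])

```text
time: 9.55
tool_pos: [546.2, -250.5, 55.7]
tool_rot: [[-0.003, 1.0, -0.005], [1.0, 0.003, 0.003], [0.003, -0.004, -1.0]]
wrist_force: [-0.4, 0.2, 0.0]
finger_gap: 0.704
gripper_force: 0.0
```

Emit:
play_rows(series=[[[0,0,0],[0,0,0],0.5],[[0,0,0],[0,0,0],0.7],[[0,0,0],[0,0,0],0.9],[[0,0,0],[0,0,0],0.95],[[0,0,0],[0,0,0],0.95]], squeeze=40)

```text
time: 10.05
tool_pos: [547.3, -254.1, 60.2]
tool_rot: [[0.0, 1.0, 0.0], [1.0, -0.0, -0.0], [-0.0, 0.0, -1.0]]
wrist_force: [-3.9, 1.6, 6.7]
finger_gap: 0.22
gripper_force: 39.7
```

Emit:
play_rows(series=[[[0,0,0],[0,0,0],0.95],[[0,0,0],[0,0,0],0.95],[[0,0,0],[0,0,0],0.95]])

```text
time: 10.35
tool_pos: [547.2, -254.1, 60.2]
tool_rot: [[0.0, 1.0, 0.0], [1.0, -0.0, -0.0], [-0.0, 0.0, -1.0]]
wrist_force: [-4.1, 2.4, 6.0]
finger_gap: 0.217
gripper_force: 39.7
```

Emit:
play_rows(series=[[[3,0,0],[0,0,0],0.95],[[8,0,0],[0,0,0],0.95],[[14,0,0],[0,0,0],0.95],[[18,0,0],[0,0,0],0.95],[[20,0,0],[0,0,0],0.95]])

```text
time: 10.85
tool_pos: [547.2, -237.4, 60.2]
tool_rot: [[0.002, 1.0, 0.001], [1.0, -0.002, -0.005], [-0.005, 0.001, -1.0]]
wrist_force: [-3.6, -3.9, 6.3]
finger_gap: 0.219
gripper_force: 39.7
```

Emit:
play_rows(series=[[[4,0,0],[0,0,0],0.95],[[8,0,0],[0,0,0],0.95],[[12,0,0],[0,0,0],0.95],[[15,0,0],[0,0,0],0.95],[[18,0,0],[0,0,0],0.95]])

```text
time: 11.35
tool_pos: [547.0, -219.9, 60.2]
tool_rot: [[0.002, 1.0, 0.001], [1.0, -0.002, -0.005], [-0.005, 0.001, -1.0]]
wrist_force: [-4.6, -4.4, 5.2]
finger_gap: 0.22
gripper_force: 39.7
```

Emit:
play_rows(series=[[[1,0,0],[0,0,0],0.95],[[2,0,0],[0,0,0],0.95],[[3,0,0],[0,0,0],0.95],[[4,0,0],[0,0,0],0.95],[[5,0,0],[0,0,0],0.95]])

```text
time: 11.85
tool_pos: [546.9, -214.9, 60.2]
tool_rot: [[0.002, 1.0, 0.001], [1.0, -0.002, -0.005], [-0.005, 0.001, -1.0]]
wrist_force: [-4.4, -4.5, 6.3]
finger_gap: 0.219
gripper_force: 39.8
```

Emit:
play_rows(series=[[[1,0,0],[0,0,0],0.95],[[2,0,0],[0,0,0],0.95],[[3,0,0],[0,0,0],0.95],[[4,0,0],[0,0,0],0.95],[[5,0,0],[0,0,0],0.95]])

```text
time: 12.35
tool_pos: [546.9, -210.1, 60.2]
tool_rot: [[0.003, 1.0, 0.001], [1.0, -0.003, -0.005], [-0.005, 0.001, -1.0]]
wrist_force: [-4.4, -5.2, 5.9]
finger_gap: 0.218
gripper_force: 39.7
```

Emit:
play_rows(series=[[[1,0,0],[0,0,0],0.95],[[2,0,0],[0,0,0],0.95],[[3,0,0],[0,0,0],0.95],[[3.5,0,0],[0,0,0],0.95],[[4,0,0],[0,0,0],0.95]])

```text
time: 12.85
tool_pos: [546.9, -206.3, 60.2]
tool_rot: [[0.003, 1.0, 0.001], [1.0, -0.003, -0.005], [-0.005, 0.001, -1.0]]
wrist_force: [-4.6, -4.4, 6.1]
finger_gap: 0.22
gripper_force: 39.7
```

Emit:
play_rows(series=[[[0.5,0,0],[0,0,0],0.95],[[1,0,0],[0,0,0],0.95],[[1.5,0,0],[0,0,0],0.95],[[1.5,0,0],[0,0,0],0.95]])

```text
time: 13.25
tool_pos: [546.9, -204.8, 60.2]
tool_rot: [[0.003, 1.0, 0.001], [1.0, -0.003, -0.005], [-0.005, 0.001, -1.0]]
wrist_force: [-3.9, -4.5, 6.7]
finger_gap: 0.219
gripper_force: 39.7
```

Emit:
play_rows(series=[[[0.4,0,0],[0,0,0],0.95],[[0.8,0,0],[0,0,0],0.95],[[1.2,0,0],[0,0,0],0.95],[[1.2,0,0],[0,0,0],0.95]])

```text
time: 13.65
tool_pos: [546.9, -204.7, 60.2]
tool_rot: [[0.003, 1.0, 0.001], [1.0, -0.003, -0.007], [-0.007, 0.001, -1.0]]
wrist_force: [-4.3, -6.1, 5.1]
finger_gap: 0.226
gripper_force: 39.7
```

Emit:
play_rows(series=[[[0.3,0,0],[0,0,0],0.95],[[0.6,0,0],[0,0,0],0.95],[[0.6,0,0],[0,0,0],0.95]])

```text
time: 13.95
tool_pos: [546.9, -204.6, 60.2]
tool_rot: [[0.004, 1.0, 0.001], [1.0, -0.004, -0.007], [-0.007, 0.001, -1.0]]
wrist_force: [-4.5, -6.5, 6.4]
finger_gap: 0.219
gripper_force: 39.6
```

Emit:
play_rows(series=[[[0.3,0,0],[0,0,0],0.95],[[0.6,0,0],[0,0,0],0.95],[[0.6,0,0],[0,0,0],0.95]])

```text
time: 14.25
tool_pos: [546.9, -204.5, 60.2]
tool_rot: [[0.004, 1.0, 0.001], [1.0, -0.004, -0.008], [-0.008, 0.001, -1.0]]
wrist_force: [-3.5, -7.7, 4.9]
finger_gap: 0.219
gripper_force: 39.6
```

Emit:
play_rows(series=[[[0.5,0,0],[0,0,0],0.95],[[1,0,0],[0,0,0],0.95],[[1.5,0,0],[0,0,0],0.95],[[1.5,0,0],[0,0,0],0.95]])

```text
time: 14.65
tool_pos: [546.9, -204.2, 60.2]
tool_rot: [[0.005, 1.0, 0.002], [1.0, -0.004, -0.01], [-0.01, 0.002, -1.0]]
wrist_force: [-3.7, -9.1, 4.1]
finger_gap: 0.218
gripper_force: 39.5
```

Emit:
play_rows(series=[[[0.5,0,0],[0,0,0],0.95],[[1,0,0],[0,0,0],0.95],[[1.5,0,0],[0,0,0],0.95],[[1.5,0,0],[0,0,0],0.95]])

```text
time: 15.05
tool_pos: [546.9, -204.0, 60.2]
tool_rot: [[0.005, 1.0, 0.002], [1.0, -0.005, -0.011], [-0.011, 0.002, -1.0]]
wrist_force: [-3.6, -11.2, 3.2]
finger_gap: 0.224
gripper_force: 39.4
```

```bash
python3 - <<'E'
from h import *
b,K,E=snap('scene');a,K2,E2=snap('side')
cv2.imwrite('pics/h.png',np.hstack([cv2.resize(b[150:260,160:280],(400,367)),cv2.resize(a[110:240,230:330],(282,367))])[:,:,::-1])
E
```

```text
(no output)
```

View pics/h.png

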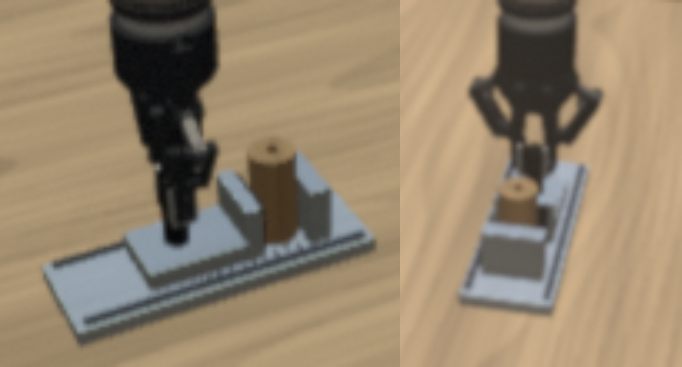

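The form is upright and touching both jaws. Nip so far is about 6.5 N, counting friction and pad travel (0.8 mm × 8 N/mm), so I'll push a little further.

Emit:
play_rows(series=[[[0.5,0,0],[0,0,0],0.95],[[1,0,0],[0,0,0],0.95],[[1.5,0,0],[0,0,0],0.95],[[1.5,0,0],[0,0,0],0.95]])

```text
time: 15.55
tool_pos: [546.9, -203.8, 60.2]
tool_rot: [[0.006, 1.0, 0.002], [1.0, -0.006, -0.013], [-0.013, 0.002, -1.0]]
wrist_force: [-3.4, -12.8, 2.8]
finger_gap: 0.22
gripper_force: 39.3
```

Emit:
play_rows(series=[[[0.5,0,0],[0,0,0],0.95],[[1,0,0],[0,0,0],0.95],[[1.8,0,0],[0,0,0],0.95],[[1.8,0,0],[0,0,0],0.95],[[1.8,0,0],[0,0,0],0.95]])

```text
time: 16.05
tool_pos: [546.9, -203.5, 60.2]
tool_rot: [[0.007, 1.0, 0.003], [1.0, -0.007, -0.015], [-0.015, 0.003, -1.0]]
wrist_force: [-2.3, -14.2, 1.8]
finger_gap: 0.221
gripper_force: 39.2
```

Emit:
play_rows(series=[[[0.5,0,0],[0,0,0],0.95],[[1,0,0],[0,0,0],0.95],[[1,0,0],[0,0,0],0.95]])

```text
time: 16.35
tool_pos: [546.9, -203.3, 60.2]
tool_rot: [[0.007, 1.0, 0.003], [1.0, -0.007, -0.016], [-0.016, 0.003, -1.0]]
wrist_force: [-2.1, -15.8, 0.5]
finger_gap: 0.223
gripper_force: 39.2
```

Emit:
play_rows(series=[[[-1,0,0],[0,0,0],0.95],[[-2,0,0],[0,0,0],0.95],[[-3,0,0],[0,0,0],0.95],[[-3,0,0],[0,0,0],0.95]])

```text
time: 16.75
tool_pos: [546.9, -203.3, 60.2]
tool_rot: [[0.006, 1.0, 0.002], [1.0, -0.006, -0.012], [-0.012, 0.002, -1.0]]
wrist_force: [-4.3, -11.3, 3.5]
finger_gap: 0.222
gripper_force: 39.4
```

Emit:
play_rows(series=[[[-1,0,0],[0,0,0],0.95],[[-2,0,0],[0,0,0],0.95],[[-3,0,0],[0,0,0],0.95],[[-3,0,0],[0,0,0],0.95]])

```text
time: 17.15
tool_pos: [546.9, -203.5, 60.2]
tool_rot: [[0.004, 1.0, 0.001], [1.0, -0.004, -0.008], [-0.008, 0.001, -1.0]]
wrist_force: [-3.7, -7.3, 4.8]
finger_gap: 0.217
gripper_force: 39.6
```

Emit:
play_rows(series=[[[-1,0,0],[0,0,0],0.95],[[-2,0,0],[0,0,0],0.95],[[-2,0,0],[0,0,0],0.95],[[-2,0,0],[0,0,0],0.95]])

```text
time: 17.55
tool_pos: [546.8, -203.8, 60.2]
tool_rot: [[0.003, 1.0, 0.001], [1.0, -0.003, -0.006], [-0.006, 0.001, -1.0]]
wrist_force: [-4.8, -5.2, 5.8]
finger_gap: 0.223
gripper_force: 39.7
```

Emit:
play_rows(series=[[[-1,0,0],[0,0,0],0.95],[[-2,0,0],[0,0,0],0.95],[[-2,0,0],[0,0,0],0.95],[[-2,0,0],[0,0,0],0.95]])

```text
time: 17.95
tool_pos: [546.9, -204.1, 60.2]
tool_rot: [[0.002, 1.0, 0.0], [1.0, -0.002, -0.004], [-0.004, 0.0, -1.0]]
wrist_force: [-4.0, -2.8, 6.8]
finger_gap: 0.219
gripper_force: 39.9
```

Emit:
play_rows(series=[[[-1,0,0],[0,0,0],0.95],[[-2,0,0],[0,0,0],0.95],[[-2,0,0],[0,0,0],0.95],[[-2,0,0],[0,0,0],0.95]])

```text
time: 18.35
tool_pos: [546.9, -204.4, 60.2]
tool_rot: [[0.001, 1.0, -0.0], [1.0, -0.001, -0.002], [-0.002, -0.0, -1.0]]
wrist_force: [-5.5, -1.0, 7.6]
finger_gap: 0.214
gripper_force: 40.0
```

The jaw springs back at about 8 N/mm as I ease off, so only its own rubbing holds the nip. I'll press back to about 10 N and let the fingers go gradually while still pressing forward, so the nip isn't dragged off.

Emit:
play_rows(series=[[[1,0,0],[0,0,0],0.95],[[2,0,0],[0,0,0],0.95],[[3,0,0],[0,0,0],0.95],[[4,0,0],[0,0,0],0.95],[[5,0,0],[0,0,0],0.95]])

```text
time: 18.85
tool_pos: [546.9, -204.3, 60.2]
tool_rot: [[0.004, 1.0, 0.001], [1.0, -0.004, -0.009], [-0.009, 0.001, -1.0]]
wrist_force: [-3.2, -8.7, 4.8]
finger_gap: 0.219
gripper_force: 39.6
```

Emit:
play_rows(series=[[[1,0,0],[0,0,0],0.95],[[2,0,0],[0,0,0],0.95],[[3,0,0],[0,0,0],0.95],[[3.5,0,0],[0,0,0],0.95],[[3.5,0,0],[0,0,0],0.95]])

```text
time: 19.35
tool_pos: [546.9, -203.9, 60.2]
tool_rot: [[0.006, 1.0, 0.002], [1.0, -0.006, -0.012], [-0.012, 0.002, -1.0]]
wrist_force: [-2.5, -10.8, 3.6]
finger_gap: 0.221
gripper_force: 39.4
```

Emit:
play_rows(series=[[[1,0,0],[0,0,0],0.95],[[2,0,0],[0,0,0],0.95],[[3,0,0],[0,0,0],0.95],[[3,0,0],[0,0,0],0.95]])

```text
time: 19.75
tool_pos: [546.9, -203.4, 60.2]
tool_rot: [[0.007, 1.0, 0.003], [1.0, -0.007, -0.015], [-0.015, 0.003, -1.0]]
wrist_force: [-1.9, -14.8, 1.1]
finger_gap: 0.218
gripper_force: 39.2
```

Emit:
play_rows(series=[[[0,0,0],[0,0,0],0.95],[[0,0,0],[0,0,0],0.95],[[0,0,0],[0,0,0],0.95]], squeeze=20)

```text
time: 20.05
tool_pos: [546.9, -203.4, 60.2]
tool_rot: [[0.007, 1.0, 0.003], [1.0, -0.007, -0.015], [-0.015, 0.003, -1.0]]
wrist_force: [-2.2, -14.4, 1.4]
finger_gap: 0.22
gripper_force: 39.2
```

Emit:
play_rows(series=[[[0,0,0],[0,0,0],0.9],[[0,0,0],[0,0,0],0.85],[[0,0,0],[0,0,0],0.82],[[0,0,0],[0,0,0],0.8]])

```text
time: 20.45
tool_pos: [546.9, -203.3, 60.2]
tool_rot: [[0.007, 1.0, 0.003], [1.0, -0.007, -0.015], [-0.015, 0.003, -1.0]]
wrist_force: [-2.1, -14.4, 1.4]
finger_gap: 0.216
gripper_force: 39.2
```

Emit:
play_rows(series=[[[0,0,0],[0,0,0],0.79],[[0,0,0],[0,0,0],0.78],[[0,0,0],[0,0,0],0.77],[[0,0,0],[0,0,0],0.76],[[0,0,0],[0,0,0],0.75]])

```text
time: 20.95
tool_pos: [548.4, -190.8, 58.7]
tool_rot: [[0.0, 1.0, 0.002], [1.0, -0.0, 0.001], [0.001, 0.002, -1.0]]
wrist_force: [-0.2, 0.5, 0.5]
finger_gap: 0.248
gripper_force: 0.0
```

Emit:
play_rows(series=[[[0,0,0],[0,0,0],0.7],[[0,0,0],[0,0,0],0.6],[[0,0,0],[0,0,0],0.5],[[0,0,0],[0,0,0],0.5],[[0,0,0],[0,0,0],0.5]])

```text
time: 21.45
tool_pos: [547.6, -191.1, 58.3]
tool_rot: [[-0.0, 1.0, 0.0], [1.0, 0.0, 0.0], [0.0, 0.0, -1.0]]
wrist_force: [-0.2, 0.1, 0.4]
finger_gap: 0.506
gripper_force: 0.0
```

I'll re-grip and check how hard the jaw is still nipping: the push that breaks it loose equals nip plus rubbing.

Emit:
play_rows(series=[[[-6,0,0],[0,0,0],0.5],[[-12,0,0],[0,0,0],0.5],[[-12,0,0],[0,0,0],0.5],[[-12,0,0],[0,0,0],0.7],[[-12,0,0],[0,0,0],0.9]], squeeze=40)

```text
time: 21.95
tool_pos: [546.8, -203.4, 58.4]
tool_rot: [[0.0, 1.0, -0.002], [1.0, -0.0, 0.0], [0.0, -0.002, -1.0]]
wrist_force: [-1.3, -1.7, 0.4]
finger_gap: 0.222
gripper_force: 39.1
```

Emit:
play_rows(series=[[[0,0,0],[0,0,0],0.95],[[0,0,0],[0,0,0],0.95],[[0,0,0],[0,0,0],0.95],[[0,0,0],[0,0,0],0.95]])

```text
time: 22.35
tool_pos: [546.8, -203.4, 58.4]
tool_rot: [[0.0, 1.0, -0.001], [1.0, -0.0, -0.0], [-0.0, -0.001, -1.0]]
wrist_force: [-4.0, -1.0, 4.4]
finger_gap: 0.222
gripper_force: 39.4
```

Emit:
play_rows(series=[[[1,0,0],[0,0,0],0.95],[[2,0,0],[0,0,0],0.95],[[2,0,0],[0,0,0],0.95]])

```text
time: 22.65
tool_pos: [546.9, -203.4, 58.4]
tool_rot: [[0.001, 1.0, -0.001], [1.0, -0.001, -0.003], [-0.003, -0.001, -1.0]]
wrist_force: [-3.3, -3.3, 3.9]
finger_gap: 0.217
gripper_force: 39.4
```

Emit:
play_rows(series=[[[1,0,0],[0,0,0],0.95],[[2,0,0],[0,0,0],0.95],[[2,0,0],[0,0,0],0.95]])

```text
time: 22.95
tool_pos: [546.9, -203.1, 58.4]
tool_rot: [[0.002, 1.0, -0.0], [1.0, -0.002, -0.005], [-0.005, -0.0, -1.0]]
wrist_force: [-3.1, -5.5, 2.1]
finger_gap: 0.218
gripper_force: 39.3
```

Emit:
play_rows(series=[[[1,0,0],[0,0,0],0.95],[[2,0,0],[0,0,0],0.95],[[2,0,0],[0,0,0],0.95]])

```text
time: 23.25
tool_pos: [546.9, -202.8, 58.4]
tool_rot: [[0.003, 1.0, 0.0], [1.0, -0.003, -0.007], [-0.007, 0.0, -1.0]]
wrist_force: [-1.9, -7.9, 2.3]
finger_gap: 0.217
gripper_force: 39.2
```

The quick release let the jaw rebound and lose its nip. I'll press to about 10 N again, ease the hand force slowly down to zero so the jaw's rubbing keeps the nip, and only then open.

Emit:
play_rows(series=[[[1,0,0],[0,0,0],0.95],[[2,0,0],[0,0,0],0.95],[[3,0,0],[0,0,0],0.95],[[3,0,0],[0,0,0],0.95]])

```text
time: 23.65
tool_pos: [546.9, -202.4, 58.4]
tool_rot: [[0.005, 1.0, 0.001], [1.0, -0.005, -0.01], [-0.01, 0.001, -1.0]]
wrist_force: [-1.2, -10.6, -0.9]
finger_gap: 0.219
gripper_force: 39.0
```

Emit:
play_rows(series=[[[0.7,0,0],[0,0,0],0.95],[[1.4,0,0],[0,0,0],0.95],[[2,0,0],[0,0,0],0.95],[[2,0,0],[0,0,0],0.95],[[2,0,0],[0,0,0],0.95]])

```text
time: 24.15
tool_pos: [546.9, -202.1, 58.4]
tool_rot: [[0.006, 1.0, 0.002], [1.0, -0.006, -0.012], [-0.012, 0.002, -1.0]]
wrist_force: [-1.4, -13.2, -0.6]
finger_gap: 0.221
gripper_force: 39.0
```

Emit:
play_rows(series=[[[-1,0,0],[0,0,0],0.95],[[-2,0,0],[0,0,0],0.95],[[-3,0,0],[0,0,0],0.95],[[-4,0,0],[0,0,0],0.95],[[-4,0,0],[0,0,0],0.95]])

```text
time: 24.65
tool_pos: [546.9, -202.1, 58.4]
tool_rot: [[0.004, 1.0, 0.0], [1.0, -0.004, -0.007], [-0.007, 0.0, -1.0]]
wrist_force: [-3.0, -8.2, 1.2]
finger_gap: 0.221
gripper_force: 39.4
```

Emit:
play_rows(series=[[[-0.7,0,0],[0,0,0],0.95],[[-1.4,0,0],[0,0,0],0.95],[[-2,0,0],[0,0,0],0.95],[[-2.6,0,0],[0,0,0],0.95],[[-2.6,0,0],[0,0,0],0.95]])

```text
time: 25.15
tool_pos: [546.8, -202.3, 58.4]
tool_rot: [[0.002, 1.0, -0.0], [1.0, -0.002, -0.004], [-0.004, -0.0, -1.0]]
wrist_force: [-4.1, -5.4, 2.7]
finger_gap: 0.224
gripper_force: 39.5
```

Emit:
play_rows(series=[[[-0.6,0,0],[0,0,0],0.95],[[-1.2,0,0],[0,0,0],0.95],[[-1.8,0,0],[0,0,0],0.95],[[-2.4,0,0],[0,0,0],0.95],[[-2.4,0,0],[0,0,0],0.95]])

```text
time: 25.65
tool_pos: [546.9, -202.6, 58.4]
tool_rot: [[0.001, 1.0, -0.001], [1.0, -0.001, -0.001], [-0.001, -0.001, -1.0]]
wrist_force: [-4.2, -3.0, 4.6]
finger_gap: 0.221
gripper_force: 39.7
```

Emit:
play_rows(series=[[[-0.4,0,0],[0,0,0],0.95],[[-0.8,0,0],[0,0,0],0.95],[[-1.2,0,0],[0,0,0],0.95],[[-1.2,0,0],[0,0,0],0.95]])

```text
time: 26.05
tool_pos: [546.8, -202.8, 58.4]
tool_rot: [[0.0, 1.0, -0.001], [1.0, -0.0, -0.0], [-0.0, -0.001, -1.0]]
wrist_force: [-4.9, -1.3, 4.3]
finger_gap: 0.218
gripper_force: 39.8
```

Emit:
play_rows(series=[[[-0.3,0,0],[0,0,0],0.95],[[-0.6,0,0],[0,0,0],0.95],[[-0.6,0,0],[0,0,0],0.95],[[-0.6,0,0],[0,0,0],0.95]])

```text
time: 26.45
tool_pos: [546.8, -202.9, 58.4]
tool_rot: [[0.0, 1.0, -0.001], [1.0, -0.0, 0.0], [0.0, -0.001, -1.0]]
wrist_force: [-5.4, -0.7, 5.8]
finger_gap: 0.221
gripper_force: 39.8
```

Emit:
play_rows(series=[[[0,0,0],[0,0,0],0.8],[[0,0,0],[0,0,0],0.78],[[0,0,0],[0,0,0],0.76],[[0,0,0],[0,0,0],0.7],[[0,0,0],[0,0,0],0.6]])

```text
time: 26.95
tool_pos: [549.0, -202.1, 58.3]
tool_rot: [[-0.001, 1.0, 0.003], [1.0, 0.001, 0.001], [0.001, 0.003, -1.0]]
wrist_force: [0.7, 1.4, 0.5]
finger_gap: 0.406
gripper_force: 0.0
```

Emit:
play_rows(series=[[[0,0,0],[0,0,0],0.5],[[0,0,0],[0,0,0],0.4],[[0,0,0],[0,0,0],0.4]])

```text
time: 27.25
tool_pos: [547.9, -202.9, 58.3]
tool_rot: [[-0.0, 1.0, 0.001], [1.0, 0.0, 0.0], [0.0, 0.001, -1.0]]
wrist_force: [-1.1, 0.5, -0.7]
finger_gap: 0.595
gripper_force: 0.0
```

Opened at near-zero force. To check the nip and set it cleanly, I'll push the knob from behind with shut fingers. That can only push, so backing off can't pull the jaw open.

Emit:
play_rows(series=[[[0,0,-15],[0,0,0],0.4],[[0,0,-45],[0,0,0],0.4],[[0,0,-60],[0,0,0],0.4],[[-15,0,-60],[0,0,0],0.6],[[-36,0,-60],[0,0,0],0.9]])

```text
time: 27.75
tool_pos: [548.1, -238.7, 118.3]
tool_rot: [[-0.003, 1.0, 0.001], [1.0, 0.003, 0.0], [0.0, 0.001, -1.0]]
wrist_force: [0.2, -0.4, -1.5]
finger_gap: 0.271
gripper_force: 0.0
```

Emit:
play_rows(series=[[[0,0,0],[0,0,0],1],[[0,0,0],[0,0,0],1],[[0,0,20],[0,0,0],1],[[0,0,45],[0,0,0],1],[[0,0,55],[0,0,0],1]])

```text
time: 28.25
tool_pos: [545.7, -236.6, 60.2]
tool_rot: [[-0.002, 1.0, -0.005], [1.0, 0.002, 0.003], [0.003, -0.005, -1.0]]
wrist_force: [-0.0, 0.4, -0.6]
finger_gap: 0.002
gripper_force: 0.0
```

Emit:
play_rows(series=[[[2,0,0],[0,0,0],1],[[5,0,0],[0,0,0],1],[[8,0,0],[0,0,0],1],[[10,0,0],[0,0,0],1],[[10,0,0],[0,0,0],1]])

```text
time: 28.75
tool_pos: [548.3, -228.5, 64.2]
tool_rot: [[-0.001, 1.0, 0.002], [1.0, 0.001, -0.0], [-0.0, 0.002, -1.0]]
wrist_force: [-0.1, 0.3, -0.4]
finger_gap: 0.001
gripper_force: 0.0
```

Emit:
play_rows(series=[[[1,0,0],[0,0,0],1],[[2,0,0],[0,0,0],1],[[3,0,0],[0,0,0],1],[[3,0,0],[0,0,0],1]])

```text
time: 29.15
tool_pos: [547.6, -227.6, 63.7]
tool_rot: [[0.001, 1.0, 0.001], [1.0, -0.001, -0.002], [-0.002, 0.001, -1.0]]
wrist_force: [-0.3, -3.0, 0.8]
finger_gap: -0.001
gripper_force: 1.4
```

Emit:
play_rows(series=[[[0.7,0,0],[0,0,0],1],[[1.4,0,0],[0,0,0],1],[[2,0,0],[0,0,0],1],[[2,0,0],[0,0,0],1]])

```text
time: 29.55
tool_pos: [547.6, -227.6, 63.7]
tool_rot: [[0.002, 1.0, 0.001], [1.0, -0.002, -0.005], [-0.005, 0.001, -1.0]]
wrist_force: [-0.2, -5.8, -0.1]
finger_gap: -0.001
gripper_force: 3.2
```

Emit:
play_rows(series=[[[0.7,0,0],[0,0,0],1],[[1.4,0,0],[0,0,0],1],[[2,0,0],[0,0,0],1],[[2,0,0],[0,0,0],1]])

```text
time: 29.95
tool_pos: [547.6, -227.5, 63.8]
tool_rot: [[0.003, 1.0, 0.002], [1.0, -0.003, -0.007], [-0.007, 0.002, -1.0]]
wrist_force: [1.2, -9.3, -0.9]
finger_gap: -0.001
gripper_force: 4.3
```

Breakaway is about 8–9 N, so about 4 N of nip survived the release. I'll press to about 10 N nip once more and back straight off.

Emit:
play_rows(series=[[[0.7,0,0],[0,0,0],1],[[1.4,0,0],[0,0,0],1],[[2,0,0],[0,0,0],1],[[2,0,0],[0,0,0],1]])

```text
time: 30.35
tool_pos: [547.6, -227.2, 63.8]
tool_rot: [[0.004, 1.0, 0.003], [1.0, -0.004, -0.009], [-0.009, 0.003, -1.0]]
wrist_force: [2.6, -11.3, -3.1]
finger_gap: -0.001
gripper_force: 5.4
```

Emit:
play_rows(series=[[[0.7,0,0],[0,0,0],1],[[1.4,0,0],[0,0,0],1],[[2,0,0],[0,0,0],1],[[2,0,0],[0,0,0],1]])

```text
time: 30.75
tool_pos: [547.6, -226.8, 63.9]
tool_rot: [[0.005, 1.0, 0.003], [1.0, -0.005, -0.012], [-0.012, 0.003, -1.0]]
wrist_force: [2.0, -13.2, -2.5]
finger_gap: -0.004
gripper_force: 6.5
```

Emit:
play_rows(series=[[[0.5,0,0],[0,0,0],1],[[1,0,0],[0,0,0],1],[[1,0,0],[0,0,0],1]])

```text
time: 31.05
tool_pos: [547.6, -226.7, 63.9]
tool_rot: [[0.006, 1.0, 0.003], [1.0, -0.006, -0.013], [-0.013, 0.003, -1.0]]
wrist_force: [1.6, -13.7, -3.8]
finger_gap: 0.002
gripper_force: 7.0
```

Emit:
play_rows(series=[[[-0.8,0,0],[0,0,0],1],[[-1.6,0,0],[0,0,0],1],[[-2.4,0,0],[0,0,0],1],[[-3.2,0,0],[0,0,0],1],[[-4,0,0],[0,0,0],1]])

```text
time: 31.55
tool_pos: [547.6, -226.8, 63.8]
tool_rot: [[0.004, 1.0, 0.002], [1.0, -0.004, -0.007], [-0.007, 0.002, -1.0]]
wrist_force: [0.9, -7.7, -0.7]
finger_gap: 0.0
gripper_force: 4.1
```

Emit:
play_rows(series=[[[-0.6,0,0],[0,0,0],1],[[-1.2,0,0],[0,0,0],1],[[-1.8,0,0],[0,0,0],1],[[-2.4,0,0],[0,0,0],1],[[-3,0,0],[0,0,0],1]])

```text
time: 32.05
tool_pos: [547.6, -226.9, 63.7]
tool_rot: [[0.002, 1.0, 0.001], [1.0, -0.002, -0.004], [-0.004, 0.001, -1.0]]
wrist_force: [1.5, -5.0, 0.2]
finger_gap: -0.002
gripper_force: 2.5
```

Emit:
play_rows(series=[[[-0.6,0,0],[0,0,0],1],[[-1.2,0,0],[0,0,0],1],[[-1.8,0,0],[0,0,0],1],[[-2.4,0,0],[0,0,0],1],[[-3,0,0],[0,0,0],1]])

```text
time: 32.55
tool_pos: [547.7, -227.0, 63.6]
tool_rot: [[-0.0, 1.0, 0.0], [1.0, 0.0, 0.0], [0.0, 0.0, -1.0]]
wrist_force: [0.5, -4.0, 2.6]
finger_gap: -0.0
gripper_force: 2.0
```

Emit:
play_rows(series=[[[-0.6,0,0],[0,0,0],1],[[-1.2,0,0],[0,0,0],1],[[-2,0,0],[0,0,0],1],[[-5,0,0],[0,0,0],1],[[-10,0,0],[0,0,0],1]])

```text
time: 33.05
tool_pos: [547.3, -234.6, 62.4]
tool_rot: [[-0.002, 1.0, -0.002], [1.0, 0.002, 0.003], [0.003, -0.002, -1.0]]
wrist_force: [-0.5, -0.1, 0.0]
finger_gap: -0.005
gripper_force: 0.0
```

Emit:
play_rows(series=[[[-5,0,-10],[0,0,0],1],[[-5,0,-40],[0,0,0],1],[[-5,0,-80],[0,0,0],1],[[-5,0,-120],[0,0,0],1],[[-5,0,-120],[0,0,0],1]])

```text
time: 33.55
tool_pos: [551.7, -244.0, 191.1]
tool_rot: [[0.0, 1.0, 0.013], [1.0, -0.0, -0.005], [-0.005, 0.013, -1.0]]
wrist_force: [0.8, -0.9, 1.0]
finger_gap: 0.0
gripper_force: 0.0
```

```bash
python3 - <<'E'
from h import *
b,K,E=snap('scene');a,K2,E2=snap('side')
cv2.imwrite('pics/i.png',np.hstack([cv2.resize(b[130:275,90:430],(500,213)),cv2.resize(b[180:251,160:280],(300,213))])[:,:,::-1])
s=manip.get_state();print(s['time'],s['tool_pos'])
E
```

```text
33.65 [ 548.28220517 -242.45986009  185.11872164]
```

View pics/i.png

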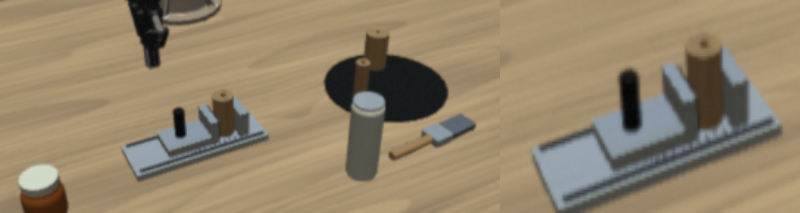

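The form stands upright between both jaws at (705,80) in the right-hand crop. The hand is clear, and the thin and thick forms, can, jar and brush look unmoved. Handing in.

```bash
python3 -c "
from rig import workorder
print(workorder.hand_in())"
```

```text
the job is handed in; nothing more can be done
None
```

The 38 mm form stands upright, midway between the jaws, and is left nipped with the robot clear. I pressed it to about 10 N, but the jaw springs back when let go, so I estimate only about 4 N of nip remains. I handed the job in at about 34 s and got no verdict back.

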